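# Empty the salt shaker beside the jiko

### The job

The last lumps of rock salt are too big for the holes of the shaker in the tipping stand. Unscrew its perforated cap and set the cap, holes up, on the flat aluminium plate (not on the pot lid). Then lift the stand's handle up and over so that the shaker tips and both lumps pour into the clear tub.

Things in the scene. Friction and masses are not known exactly. Their poses are not given: they have to be found in the camera images.
- cap: Perforated round aluminium cap, a straight-sided shell 65 mm wide, 30 mm high, 60 g, on the clear shaker in the tipping stand. Origin: centre of its open underside, 188 mm above the slab; z up. Quarter-turn cap: turn it 90 degrees (+-25) counter-clockwise seen from above (the other way is blocked), little effort, then lift straight up 35 mm or more. Grip it across its sides at any yaw.
- shaker_handle (a point): Middle of the shaker's handle: a level steel bar 10 mm thick, 100 mm long, 170 mm above the slab, on an arm at each end. This frame turns with the shaker: y along the bar, z towards the shaker's mouth (up at the start), x from the bar towards the shaker. The hinge axis is parallel to y, through the point 100 mm along +x and 30 mm along -z. Lift the bar: it goes up and over the hinge to the +x side.
- shaker (a joint): Swing of shaker and handle about the level hinge, 140 mm above the slab: 0 rad upright (stop) to 2.5 rad mouth down (stop); lumps pour from about 1.9 rad on. About 2 N at the bar moves it; it stays where left; the bar may turn between fingers. Shaker: clear, 48 mm wide, 100 mm tall, rim 75 mm above the hinge at 0. Stand bolted down, uprights 66 mm either side of the shaker, 156 mm high.
- plate: Flat round aluminium plate, about 175 mm in diameter, rim 9 mm high, loose on the slab; flat floor 165 mm in diameter, 4 mm above its underside. Origin: centre of its underside, z up. A pot lid of the same width, domed and with a knob, lies on the other side of the stand: that is a bystander.
- tub: Open clear plastic tub, 170 by 120 by 60 mm high, walls and floor 3 mm, loose on the slab (0.2 kg), already standing where the tipped shaker pours. Origin: centre of its underside; x along its 170 mm length, z up.
- lump_a: Lump of rock salt, roundish, 19 mm, 10 g, starting on the floor inside the shaker. Origin: its centre.
- lump_b: Second lump of rock salt, the same as lump_a.
Not all that is in view belongs to the job. Of the things like the cap, leave any that is yellow; of the rest the smaller one is meant.

How it is judged (in metres and radians):
On the way, in this order (a step that is already met when the one before it is completed fails the run):
1. the cap has been turned round on the shaker's neck until it is free, still seated (angle between the x axis of cap and the x axis of shaker_handle, either way round above 0.62 rad and z of cap in the frame of shaker_handle below 0.03 m and horizontal distance between cap and shaker_handle below 0.112 m), for 0.02 s.
2. the cap stands holes up on the floor of the plate, let go (horizontal distance between cap and plate below 0.052 m and z of cap in the frame of plate between 0.001 and 0.009 m and angle between cap's own z axis and vertical below 0.17 rad and contact force between the fingers and cap below 0.2 N and linear speed of cap below 0.03 m/s), for 0.2 s.
3. the shaker is tipped well past level (angle between shaker_handle's own z axis and vertical above 1.6 rad), for 0.1 s.
At the end, for the whole second after the job is handed in: The cap stands holes up (within 10 degrees) on the plate's floor, its centre within 52 mm of the plate's centre; both salt lumps lie at rest inside the tub, which stands flat on the slab (within about 6 degrees). The shaker may stay tipped or be brought back (horizontal distance between cap and plate below 0.052 m and z of cap in the frame of plate between 0.001 and 0.009 m and angle between cap's own z axis and vertical below 0.17 rad and angle between each of plate, tub's own z axis and vertical below 0.1 rad and x of lump_a in the frame of tub between -0.085 and 0.085 m and y of lump_a in the frame of tub between -0.06 and 0.06 m and z of lump_a in the frame of tub between 0 and 0.05 m and x of lump_b in the frame of tub between -0.085 and 0.085 m and y of lump_b in the frame of tub between -0.06 and 0.06 m and z of lump_b in the frame of tub between 0 and 0.05 m and height (world z) of tub below 0.01 m and linear speed of each of lump_a, lump_b below 0.05 m/s and linear speed of cap below 0.03 m/s); the robot touches nothing.
It also fails if it takes over 69 s, if anything falls off the work surface, if the arm or the gripper's body presses on something with over 40 N, if the wrist force passes 120 N, or if a joint passes its speed limit or range.

### The arm

A 7-joint arm with a two-finger parallel gripper is mounted at the origin on the work surface. World frame = base frame: x ahead of the robot, y to its left, z up, the work surface at z = 0. Lengths are in mm, angles in rad, forces in N, time in s.
With the tool pointing down it reaches from about 400 to 850 mm from the base axis. Payload 4.5 kg.
Tool frame: the origin (TCP) lies at the very end of the fingers, on their centre line; the grasp point (between the pads) lies 19 mm behind it (manip.pinch_z is the distance from the TCP to the grasp point, in mm); z points along the fingers, y is the direction in which the jaws open and shut (so a half turn about z gives the same grasp; the last joint's range is limited). The gripper opens to 85 mm and grips with 20 to 120 N. Pads are 22 mm wide; open, the fingers measure 114 mm over their backs; the gripper's body (76 mm by 85 mm) begins 54 mm behind the grasp point. The pads swing forward as they close: fully open they stand 13 mm farther back than shut.
Start: joints at [1.319, 0.689, -0.195, 1.565, 0.157, 0.902, -0.215], TCP at [176.232, -599.664, 231.317] pointing down, gripper open.
Joint ranges: [-3.01, 3.01], [-0.46, 2.08], [-1.47, 1.51], [0.13, 2.56], [-1, 4.14], [0.04, 2.09], [-2.66, 2.66]. Speed limits (rad/s): [2.57, 2.57, 3.14, 3.14, 3.14, 3.14, 3.14].

### API

Orientations are given as a unit quaternion [x, y, z, w].
In Python, from rig import read_state, capture, calibration, manip gives the robot as it stands.
- The arm moves only by the shell command python3 -m inch 'ROWS'. ROWS is JSON, a list of rows, each a list of 3 entries, a list of its own where there are three numbers: the opening, from 0 (shut) to 1 (fully open), then the shift along the world's x, y, z in mm, then the turn about the world's z in rad. In form: [[gripper, [tx, ty, tz], turn], ...]. A call has 1 to 8 rows; each row is the pose to reach, as a shift and turn from the pose measured when the call began; what a row does not reach only later rows make up. A row lasts 1/8 s, in which the tool goes at most 62.5 mm and 10.7 degrees, less where a joint would pass 70% of its speed; a pose out of reach is approached as far as the arm can. A call with a gripper value outside its range is refused whole. The fingers move at their own pace and stop on an object; the grip force is fixed at half the most. Time passes only in rows, so rows that repeat a pose let the fingers close. It gives the time, the measured TCP pose, the force and the opening at its end, in the units of the state.
- read_state(): the state, without advancing time (a new reading comes with each control period).
- capture(name): name is "scene" or "top" or "wrist"; returns (picture, depth): 384x512x3 uint8, red, green, blue; 384x512 float32, mm along the optical axis (not along the pixel's ray), 0 where there is no reading.
- calibration(name): a dict with "vfov" (degrees; the focal length in pixels is half the picture's height over the tangent of half this angle, whatever the lens; pixels are square), "cx", "cy" (the principal point, pixels), "R" (3x3) and "t" (3): a world point X has camera coordinates R X + t. Camera axes: x right, y down, z forward; pixel columns grow to the right and rows downward; lengths in mm; the calibration is good to about 2 mm. The wrist camera is an equidistant fisheye: a pixel r from the principal point sees the ray r / f radians off the axis. A picture is of the moment at which its call begins: read the wrist's pose just before it. calibration takes no time and is no camera call; for the wrist camera it gives the pose at the moment of the call.
- manip.sign_off(): hands the job in, once; it reports no verdict.
The state is a dict: "clock": time; "qpos": joint angles; "joint_velocities": joint speeds; "effort": joint torques, N m; "ee_pos": TCP position; "tool_rot": TCP orientation; "wrist_force": force on the tool from outside, world axes, zero at the start; "wrist_torque": the same for the moment, N m; "gripper_width": opening from 0.0 (shut) to 1.0 (fully open).
Only numpy, scipy, OpenCV 4.12 (cv2) and the standard library are available. Lean on these libraries where they do the work, as an engineer would, in place of code of your own. Each camera call takes 0.05 s, during which the arm holds its last target.

## Working session

There is one attempt and no reset: what is moved stays moved. The work goes in short steps, Python scripts to look and compute and a shell command to move; the robot and the scene stay as the last step left them, time stands still between calls to the robot, and variables do not carry over. Pictures are saved under pics/ and viewed, and the job is handed in when it is done.

```bash
ls; mkdir -p pics; cat > h.py <<'E'
import numpy as np, cv2
from rig import read_state, capture, calibration, manip
def save(n,im): cv2.imwrite(f'pics/{n}.png',cv2.cvtColor(im,cv2.COLOR_RGB2BGR))
def K(c): 
    return 192/np.tan(np.radians(c['vfov'])/2)
def ray(c,u,v):
    f=K(c);R=np.array(c['R']);t=np.array(c['t'])
    d=R.T@np.array([(u-c['cx'])/f,(v-c['cy'])/f,1]);o=-R.T@t
    return o,d
def plane(c,u,v,z):
    o,d=ray(c,u,v); return o+d*(z-o[2])/d[2]
def pt(c,D,u,v):
    o,d=ray(c,u,v); return o+d*D[int(v),int(u)]
E
python3 - <<'E'
from h import *
s=read_state(); print(s)
for n in ['scene','top','wrist']:
    c=calibration(n); im,D=capture(n); save(n+'0',im); np.savez(f'pics/{n}0.npz',im=im,D=D,**{k:np.array(v) for k,v in c.items()})
    print(n,c)
E
```

```text
pics
{'clock': 0.0, 'qpos': array([ 1.31880401,  0.69001063, -0.19451401,  1.56635335,  0.15728588,
        0.90248575, -0.21510289]), 'joint_velocities': array([-2.15664754e-04,  6.18476717e-05,  1.08307029e-03,  1.40886031e-03,
       -8.41748731e-04, -3.15516128e-04,  9.23005566e-04]), 'effort': array([-4.02001888e-04, -5.39610600e+01, -1.26629278e+00, -1.58544695e+01,
        9.29226255e-03,  9.55509895e-03,  3.92907270e-05]), 'ee_pos': array([ 175.96970595, -599.03568421,  230.46492796]), 'tool_rot': array([ 9.89802009e-01,  1.42446872e-01, -1.92303138e-04, -9.13399299e-04]), 'wrist_force': array([ 0.23546121, -0.03708355,  0.86775435]), 'wrist_torque': array([ 0.00498323, -0.03197425, -0.01428014]), 'gripper_width': 1.0014070037060814}
scene {'vfov': 42.666150076329195, 'cx': 258.737734953351, 'cy': 195.573063366823, 'R': array([[-0.29357211,  0.95589454, -0.00900229],
       [ 0.82960804,  0.25008593, -0.4992069 ],
       [-0.4749378 , -0.15402159, -0.86643605]]), 't': array([ 167.04377831, -387.80652159, 1509.24725488])}
top {'vfov': 52.23501032705607, 'cx': 254.21636669497624, 'cy': 192.73769971126453, 'R': array([[ 0.01906767, -0.99974385, -0.01219281],
       [-0.99547088, -0.01784736, -0.09337669],
       [ 0.09313516,  0.01391806, -0.99555619]]), 't': array([   1.78911288,  540.121193  , 1060.32536557])}
wrist {'vfov': 65.70646984690485, 'cx': 260.27085964335856, 'cy': 193.72627399982449, 'R': array([[ 0.28225646, -0.95933676, -0.00206813],
       [-0.91384875, -0.26952768,  0.30370263],
       [-0.29191051, -0.08383207, -0.95276463]]), 't': array([-624.27614862,  -40.02694544,  380.00864941])}
```

View pics/scene0.png

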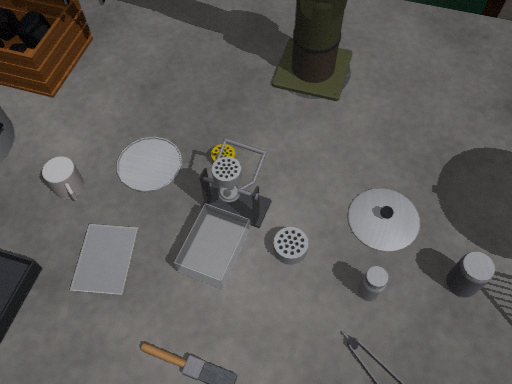

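View pics/top0.png

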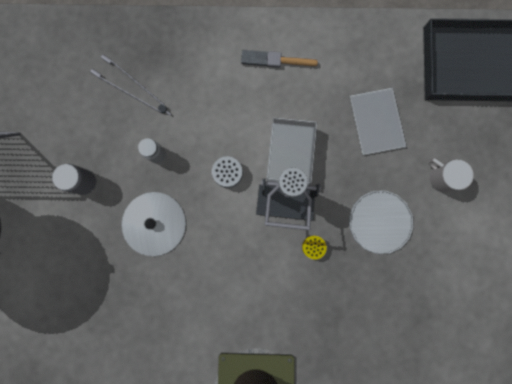

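View pics/wrist0.png

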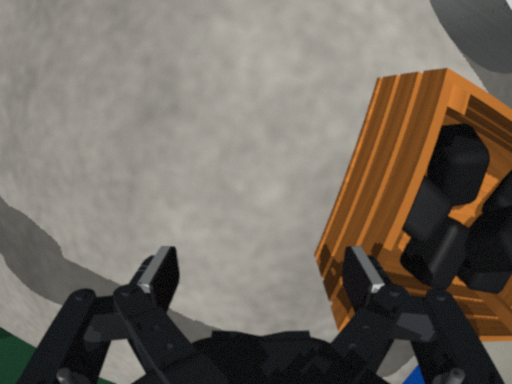

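Candidates in the top view are the cap on the shaker (292,182), a yellow perforated one (315,248) and a grey wider one lying on the slab (227,171). The plate is at (381,222) and the pot lid with its knob at (153,224). I choose the cap on the shaker and will measure and crop it next.

```bash
python3 - <<'E'
from h import *
for n in ['scene','top']:
    z=np.load(f'pics/{n}0.npz'); im=z['im']; D=z['D']; c={k:z[k] for k in ['cx','cy','vfov','R','t']}
    x0,y0,x1,y1=(170,120,290,290) if n=='scene' else (250,100,430,270)
    save(n+'crop',cv2.resize(im[y0:y1,x0:x1],None,fx=4 if n=='top' else 3.5,fy=4 if n=='top' else 3.5,interpolation=cv2.INTER_CUBIC)[:,:])
    v,u=np.mgrid[0:384,0:512]; f=K(c)
    P=np.stack([(u-c['cx'])/f*D,(v-c['cy'])/f*D,D],-1); W=(P-c['t'])@c['R']; W[D==0]=np.nan
    np.save(f'pics/{n}W.npy',W)
    m=(W[...,2]>205)&(W[...,2]<232)&(np.abs(W[...,1])<250)&(W[...,0]>350)
    n_,lab,st,ce=cv2.connectedComponentsWithStats(m.astype(np.uint8))
    for i in range(1,n_):
        if st[i,4]>50:
            p=W[lab==i]; q=(p.min(0)+p.max(0))/2; print(n,'cap',st[i],ce[i],p.mean(0),q,np.ptp(p,axis=0))
            (uc,vc),r=cv2.minEnclosingCircle(np.argwhere(lab==i)[:,::-1].astype(np.float32)); print(uc,vc,plane(c,uc,vc,218))
c={k:z[k] for k in ['cx','cy','vfov','R','t']}
print('plate',plane(c,381,222,9))
E
```

```text
scene cap [211 156  30  29 662] [225.90936556 169.80060423] [553.83569224 -77.34302626 217.35685364] [550.9208291  -78.15300892 213.74699361] [65.5824515  64.1477581  17.23861192]
225.89285278320312 169.87245178222656 [554.52329709 -77.1009018  218.        ]
top cap [279 168  29  28 640] [292.971875  181.4296875] [549.34309287 -78.72252922 219.1138087 ] [549.41110761 -78.98519628 214.96584184] [62.72357731 64.32724158 16.89823258]
293.0 181.34375 [549.6551566  -78.88464997 218.        ]
plate [ 466.05568059 -342.40377308    9.        ]
```

```bash
python3 - <<'E'
from h import *
W=np.load('pics/topW.npy')
np.set_printoptions(precision=0,suppress=True)
for p in [(267,226),(290,227),(309,228),(292,182),(313,192),(265,188),(290,215),(381,222),(285,160),(275,122),(314,124)]:
    print(p,W[p[1],p[0]])
for v in range(205,235,2): print(v,[tuple(W[v,u].round()) for u in (275,285,295,303)])
# plate: bright circle
z=np.load('pics/top0.npz'); g=cv2.cvtColor(z['im'],cv2.COLOR_RGB2GRAY)
E
```

```text
(267, 226) [449. -26.   4.]
(290, 227) [446. -77. 173.]
(309, 228) [ 445. -121.  176.]
(292, 182) [548. -76. 220.]
(313, 192) [ 538. -141.   97.]
(265, 188) [555. -18.  15.]
(290, 215) [481. -89.  14.]
(381, 222) [ 466. -343.    5.]
(285, 160) [637. -74.   7.]
(275, 122) [742. -43.  21.]
(314, 124) [ 733. -151.   41.]
205 [(np.float64(508.0), np.float64(-47.0), np.float64(14.0)), (np.float64(508.0), np.float64(-74.0), np.float64(16.0)), (np.float64(509.0), np.float64(-102.0), np.float64(15.0)), (np.float64(509.0), np.float64(-125.0), np.float64(15.0))]
207 [(np.float64(502.0), np.float64(-47.0), np.float64(12.0)), (np.float64(503.0), np.float64(-75.0), np.float64(12.0)), (np.float64(503.0), np.float64(-103.0), np.float64(12.0)), (np.float64(503.0), np.float64(-124.0), np.float64(17.0))]
209 [(np.float64(497.0), np.float64(-47.0), np.float64(12.0)), (np.float64(497.0), np.float64(-75.0), np.float64(14.0)), (np.float64(498.0), np.float64(-103.0), np.float64(12.0)), (np.float64(498.0), np.float64(-125.0), np.float64(8.0))]
211 [(np.float64(491.0), np.float64(-47.0), np.float64(15.0)), (
[... 2093 characters left out ...]
loat64(441.0), np.float64(-48.0), np.float64(4.0)), (np.float64(442.0), np.float64(-76.0), np.float64(-1.0)), (np.float64(442.0), np.float64(-104.0), np.float64(-0.0)), (np.float64(443.0), np.float64(-127.0), np.float64(-1.0))]
231 [(np.float64(435.0), np.float64(-48.0), np.float64(-0.0)), (np.float64(436.0), np.float64(-76.0), np.float64(-2.0)), (np.float64(437.0), np.float64(-104.0), np.float64(4.0)), (np.float64(437.0), np.float64(-127.0), np.float64(1.0))]
233 [(np.float64(430.0), np.float64(-48.0), np.float64(3.0)), (np.float64(430.0), np.float64(-76.0), np.float64(-0.0)), (np.float64(431.0), np.float64(-104.0), np.float64(2.0)), (np.float64(431.0), np.float64(-126.0), np.float64(4.0))]
```

View pics/topcrop.png

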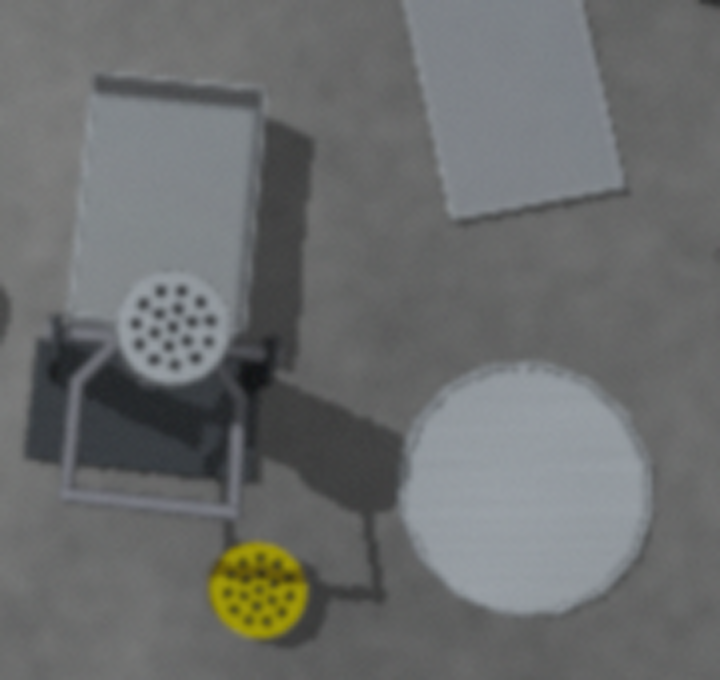

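View pics/scenecrop.png

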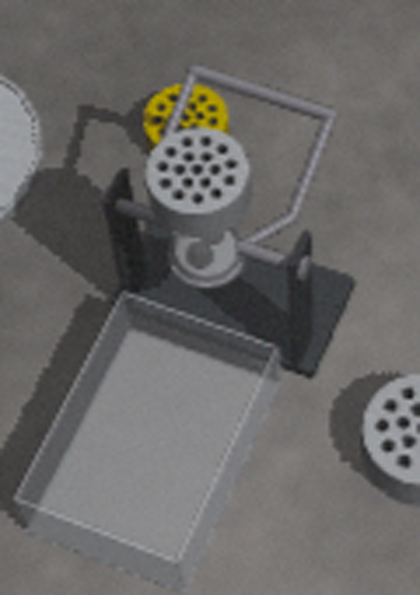

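```bash
python3 - <<'E'
from h import *
np.set_printoptions(precision=1,suppress=True)
W=np.load('pics/topW.npy')
m=(W[...,2]>164)&(W[...,2]<182)&(W[...,0]>430)&(W[...,0]<470)&(np.abs(W[...,1]+80)<90)
p=W[m]; print(len(p)); i=np.argsort(p[:,1]); p=p[i]
b=np.polyfit(p[:,1],p[:,0],1); print('bar',p.mean(0),p[0],p[-1],'slope',b)
z=np.load('pics/top0.npz');c={k:z[k] for k in ['cx','cy','vfov','R','t']}
for q in [(267,226),(309,228)]: print(plane(c,*q,173))
z=np.load('pics/scene0.npz');cs={k:z[k] for k in ['cx','cy','vfov','R','t']}
print('plate scene',plane(cs,149.5,164,9))
for q in [(276,190),(285,188),(380,192),(381,253),(350,222),(412,222)]: print(q,plane(c,*q,9))
E
```

```text
236
bar [452.3 -73.7 174. ] [ 468.6 -124.9  164.9] [456.8 -17.2 174.3] slope [  0.  455.8]
[447.4 -22.1 173. ]
[ 444.6 -121.7  173. ]
plate scene [ 472.1 -338.7    9. ]
(276, 190) [550.4 -49.1   9. ]
(285, 188) [556.5 -74.4   9. ]
(380, 192) [ 549.9 -340.5    9. ]
(381, 253) [ 380.6 -341.5    9. ]
(350, 222) [ 464.4 -256.4    9. ]
(412, 222) [ 467.7 -428.3    9. ]
```

The crop confirms it: the light-grey perforated cap sits on the shaker between the uprights (crop 173,328), with the bar from (65,495) to (238,514). The yellow one is on the slab near (258,590) and the plate is at (526,488). The cap's height, 219 mm, matches the 218 expected.

```bash
python3 - <<'E'
from h import *
np.set_printoptions(precision=2,suppress=True)
z=np.load('pics/top0.npz');c={k:z[k] for k in ['cx','cy','vfov','R','t']}
a=plane(c,250+65/4,100+495/4,173);b=plane(c,250+238/4,100+514/4,173)
d=a-b; y=np.degrees(np.arctan2(d[1],d[0])); print('bar',a,b,(a+b)/2,np.linalg.norm(d),'yaw',y)
x=np.array([d[1],-d[0],0])/np.linalg.norm(d); print('hinge from bar',(a+b)/2+100*x)
z=np.load('pics/scene0.npz');cs={k:z[k] for k in ['cx','cy','vfov','R','t']}
a=plane(cs,170+193/3.5,120+70/3.5,173);b=plane(cs,170+332/3.5,120+112/3.5,173)
d=a-b; print('scene',a,b,(a+b)/2,np.linalg.norm(d))
E
python3 -m inch '[[1,[20,40,50],0],[1,[50,80,80],0],[1,[85,125,90],0],[1,[120,170,90],0],[1,[155,220,90],0],[1,[190,270,90],0],[1,[220,310,90],0],[1,[250,350,90],0]]'
```

```text
bar [452.73 -20.27 173.  ] [ 443.45 -122.85  173.  ] [448.09 -71.56 173.  ] 103.00475969704218 yaw 84.83010709405643
hinge from bar [547.69 -80.57 173.  ]
scene [ 448.63 -118.59  173.  ] [454.69 -18.55 173.  ] [451.66 -68.57 173.  ] 100.22337734846607
clock: 1.15
ee_pos: [426.7, -247.6, 320.6]
tool_rot: [0.99, 0.143, -0.0, -0.001]
wrist_force: [-0.5, 0.2, 0.2]
gripper_width: 0.999
```

```bash
python3 -m inch '[[1,[30,45,0],0],[1,[65,90,0],0],[1,[95,130,0],0],[1,[118,160,0],0],[1,[124,169,-20],0],[1,[124,169,-40],0],[1,[124,169,-40],0]]'; python3 - <<'E'
from h import *
s=read_state();print(s['qpos'].round(2),s['ee_pos'])
c=calibration('wrist');im,D=capture('wrist');save('w1',im)
f=K(c)
# project known point with fisheye
R=np.array(c['R']);t=np.array(c['t'])
def proj(X):
    p=R@np.array(X)+t; th=np.arctan2(np.hypot(p[0],p[1]),p[2]); k=f*th/np.hypot(p[0],p[1]); return c['cx']+k*p[0],c['cy']+k*p[1]
print(proj([551,-78.5,218]),proj([450,-70,170]))
im,D=capture('top');save('t1',im[80:260,220:430].repeat(3,0).repeat(3,1))
E
```

```text
clock: 2.02
ee_pos: [549.4, -78.5, 279.1]
tool_rot: [0.99, 0.143, -0.002, -0.001]
wrist_force: [-0.3, -1.2, 0.4]
gripper_width: 0.998
[ 0.22  0.54 -0.26  1.71  0.17  0.91 -1.39] [549.39502735 -78.52148984 279.10561085]
(np.float64(260.64380126190247), np.float64(207.92525998088684)) (np.float64(224.44617662772635), np.float64(278.04366711616103))
```

View pics/w1.png

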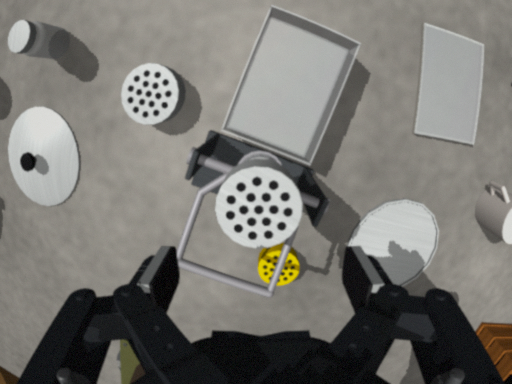

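View pics/t1.png

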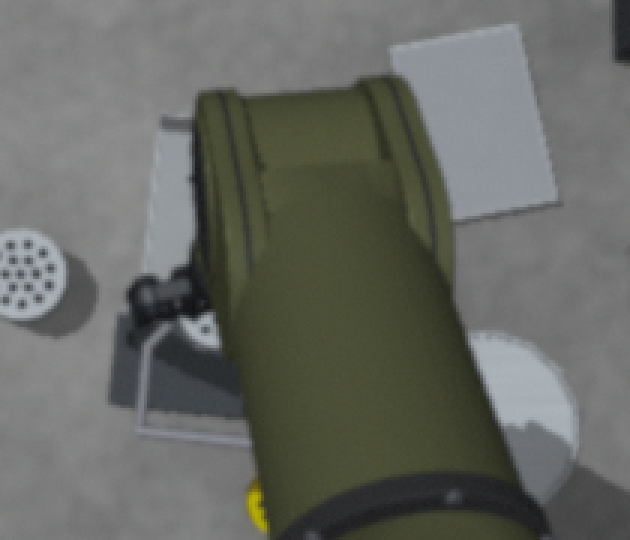

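The wrist view shows the cap at (259,207), within 2 px of its predicted place, and the bar runs from (180,262) to (270,293). Descending.

```bash
python3 -m inch '[[1,[1,0,-40],0],[1,[1,0,-75],0],[1,[1,0,-95],0],[1,[1,0,-99],0],[1,[1,0,-99],0]]'; python3 -c "
from h import *
im,D=capture('scene');save('s2',im[100:280,120:320].repeat(3,0).repeat(3,1))"
```

```text
clock: 2.75
ee_pos: [552.6, -79.0, 183.0]
tool_rot: [0.99, 0.142, 0.001, -0.0]
wrist_force: [0.1, -0.2, -0.9]
gripper_width: 1.0
```

View pics/s2.png

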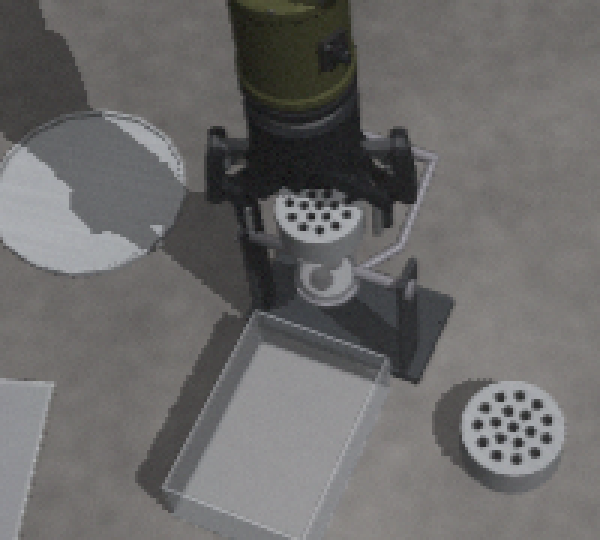

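The fingers straddle the cap on either side, around (318,210). Closing a little lower.

```bash
python3 -m inch '[[1,[-1.5,0.5,-5],0],[0,[-1.5,0.5,-5],0],[0,[-1.5,0.5,-5],0],[0,[-1.5,0.5,-5],0],[0,[-1.5,0.5,-5],0],[0,[-1.5,0.5,-5],0]]'; python3 -c "
from h import *
im,D=capture('scene');save('s3',im[100:280,120:320].repeat(3,0).repeat(3,1))"
```

```text
clock: 3.55
ee_pos: [551.0, -77.4, 179.1]
tool_rot: [0.99, 0.142, 0.001, -0.001]
wrist_force: [-1.6, 1.6, 5.9]
gripper_width: 0.748
```

View pics/s3.png

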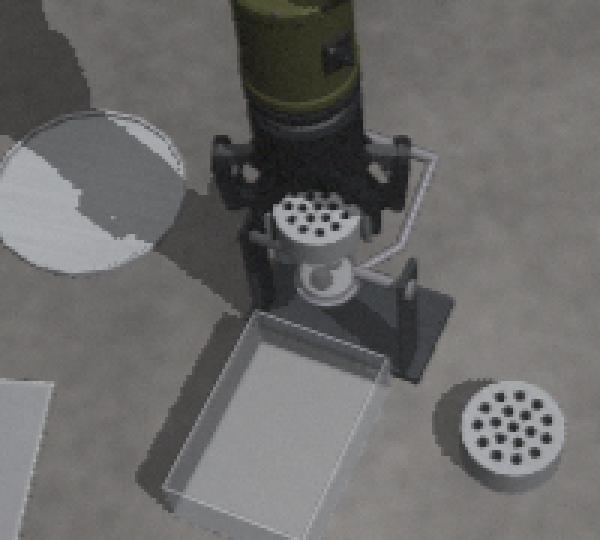

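The grip is on (width 63.6 mm, matching about 65). Turning counter-clockwise.

```bash
python3 -m inch '[[0,[0,0,0],0.1],[0,[0,0,0],0.25],[0,[0,0,0],0.4],[0,[0,0,0],0.55],[0,[0,0,0],0.7],[0,[0,0,0],0.85],[0,[0,0,0],0.85]]'; python3 -c "
from h import *
print(read_state()['qpos'].round(2))"
```

```text
clock: 4.47
ee_pos: [550.4, -77.3, 179.1]
tool_rot: [0.843, 0.537, 0.0, -0.002]
wrist_force: [-2.2, -0.6, 2.1]
gripper_width: 0.745
[ 0.34  0.7  -0.47  1.82  0.45  0.73 -0.81]
```

```bash
python3 -m inch '[[0,[0,0,0],0.12],[0,[0,0,0],0.27],[0,[0,0,0],0.42],[0,[0,0,0],0.57],[0,[0,0,0],0.72],[0,[0,0,0],0.72],[0,[0,0,0],0.72]]'; python3 -c "
from h import *
print(read_state()['qpos'].round(2))
im,D=capture('scene');save('s4',im[100:280,120:320].repeat(3,0).repeat(3,1))"
```

```text
clock: 5.35
ee_pos: [550.5, -77.4, 179.2]
tool_rot: [0.602, 0.799, -0.001, -0.002]
wrist_force: [-0.9, 0.4, -0.5]
gripper_width: 0.749
[ 0.45  0.74 -0.67  1.81  0.62  0.81 -0.26]
```

View pics/s4.png

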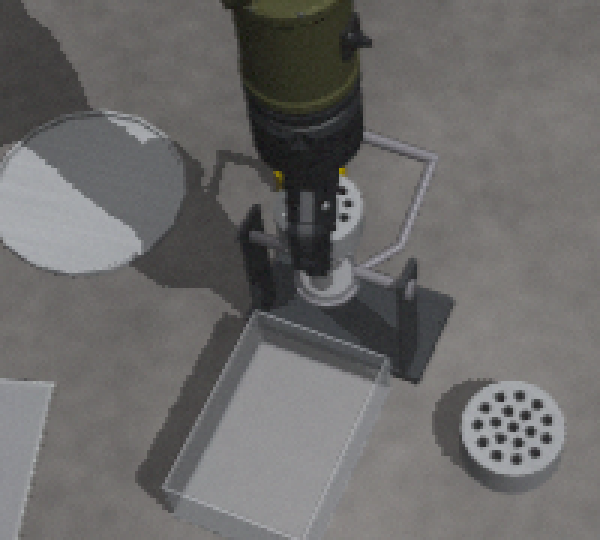

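Turned 1.57 rad. Trying a gentle lift.

```bash
python3 -m inch '[[0,[0,0,4],0],[0,[0,0,8],0],[0,[0,0,8],0]]'
```

```text
clock: 5.78
ee_pos: [550.8, -77.3, 187.6]
tool_rot: [0.601, 0.799, -0.0, -0.001]
wrist_force: [0.2, 0.8, -0.7]
gripper_width: 0.752
```

No resistance. Lifting clear.

```bash
python3 -m inch '[[0,[0,0,20],0],[0,[0,0,40],0],[0,[0,0,60],0],[0,[0,0,80],0],[0,[0,0,80],0]]'; python3 -c "
from h import *
im,D=capture('scene');save('s5',im[80:280,120:320].repeat(3,0).repeat(3,1))
im,D=capture('wrist');save('w5',im)
s=read_state();print(s['ee_pos'],s['qpos'].round(2))"
```

```text
clock: 6.4
ee_pos: [551.8, -77.2, 268.9]
tool_rot: [0.602, 0.799, 0.001, 0.0]
wrist_force: [-0.0, -0.4, -1.3]
gripper_width: 0.748
[550.39628148 -77.61522013 267.07387697] [ 0.5   0.64 -0.75  1.71  0.5   1.   -0.16]
```

View pics/s5.png

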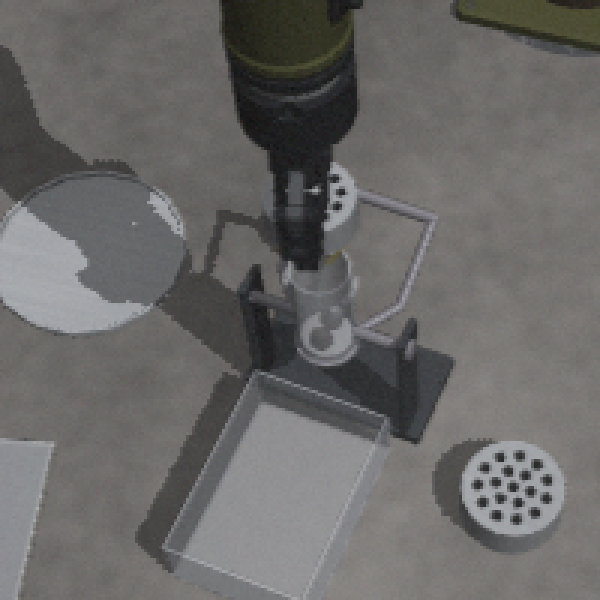

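View pics/w5.png

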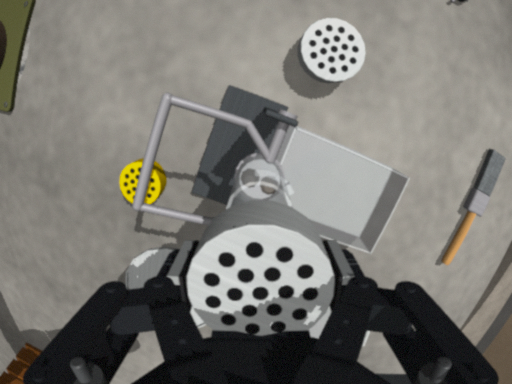

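The cap is in the fingers (wrist 262,275) and the open shaker shows the lumps inside (265,180). Carrying the cap to the plate.

```bash
python3 -m inch '[[0,[-12,-40,0],0],[0,[-26,-85,0],0],[0,[-42,-135,0],0],[0,[-58,-185,-10],0],[0,[-72,-230,-40],0],[0,[-82,-263,-90],0],[0,[-82,-263,-150],0],[0,[-82,-263,-160],0]]'; python3 -c "
from h import *
im,D=capture('scene');save('s6',im[80:280,80:280].repeat(3,0).repeat(3,1))
s=read_state();print(s['ee_pos'],s['qpos'].round(2))
im,D=capture('wrist');save('w6',im)"
```

```text
clock: 7.5
ee_pos: [464.7, -339.4, 102.7]
tool_rot: [0.602, 0.799, -0.001, -0.006]
wrist_force: [0.4, -0.3, -1.4]
gripper_width: 0.745
[ 466.52584295 -339.15481647  104.09001663] [ 0.9   0.87 -0.62  1.8   0.73  0.73  0.15]
```

View pics/s6.png

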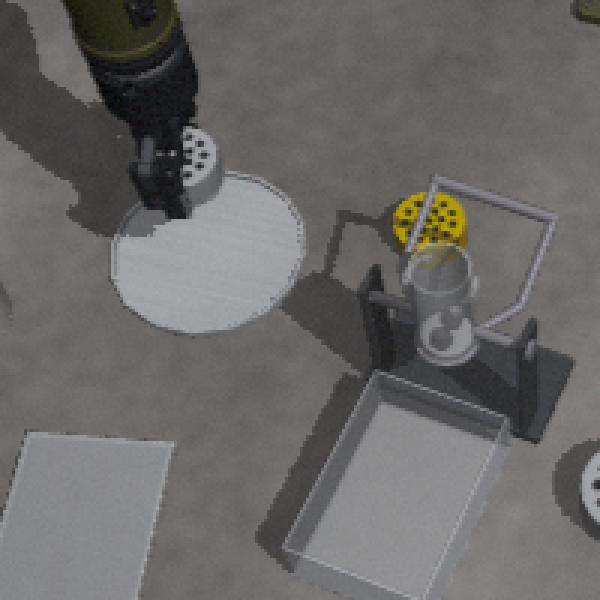

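View pics/w6.png

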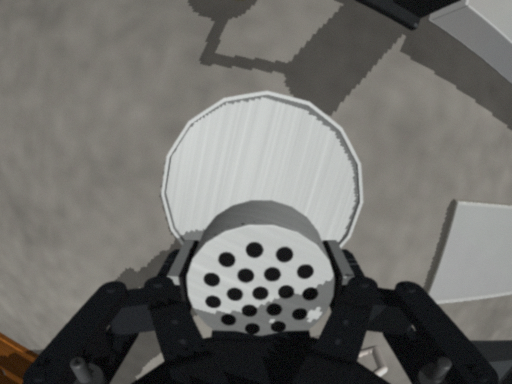

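The plate's floor lies below the cap, spanning (162–363, 92–260) in the wrist view. Scene and wrist views agree the cap is above the plate. Lowering.

```bash
python3 -m inch '[[0,[1,-2,-30],0],[0,[1,-2,-60],0],[0,[1,-2,-80],0],[0,[1,-2,-92],0],[0,[1,-2,-98],0],[0,[1,-2,-98],0]]'; python3 -c "
from h import *
im,D=capture('scene');save('s7',im[80:220,80:280].repeat(4,0).repeat(4,1))
c=calibration('wrist');im,D=capture('wrist');save('w7',im)"
```

```text
clock: 8.35
ee_pos: [469.7, -341.5, 8.7]
tool_rot: [0.601, 0.799, -0.0, -0.002]
wrist_force: [-0.4, 0.0, -0.3]
gripper_width: 0.75
```

View pics/w7.png

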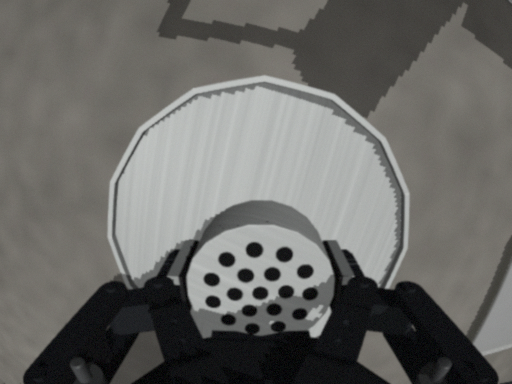

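View pics/s7.png

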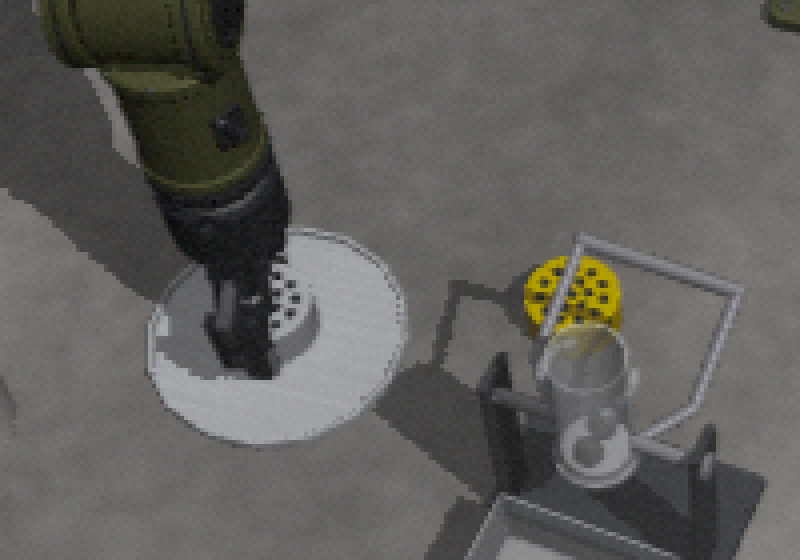

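```bash
python3 -m inch '[[0,[0,0,-4],0],[0,[0,0,-4],0]]';python3 -m inch '[[0,[0,0,-4],0],[0,[0,0,-4],0]]'
```

```text
clock: 8.7
ee_pos: [469.8, -341.7, 5.1]
tool_rot: [0.601, 0.799, -0.0, -0.002]
wrist_force: [1.2, -0.0, -0.7]
gripper_width: 0.749
clock: 8.95
ee_pos: [469.5, -341.6, 0.7]
tool_rot: [0.601, 0.799, -0.0, -0.002]
wrist_force: [-1.1, -0.2, -1.1]
gripper_width: 0.749
```

```bash
python3 -m inch '[[0,[0,0,-2],0],[0,[0,0,-2],0]]';python3 -m inch '[[0,[0,0,-2],0],[0,[0,0,-2],0]]'
```

```text
clock: 9.2
ee_pos: [469.4, -341.5, -1.4]
tool_rot: [0.601, 0.799, -0.0, -0.002]
wrist_force: [-0.2, -0.4, -0.7]
gripper_width: 0.75
clock: 9.45
ee_pos: [469.7, -341.6, -1.8]
tool_rot: [0.601, 0.799, -0.001, -0.002]
wrist_force: [-4.3, 1.4, 12.8]
gripper_width: 0.748
```

Contact: 13 N upward. Easing off and opening.

```bash
python3 -m inch '[[0,[0,0,0.5],0],[1,[0,0,0.5],0],[1,[0,0,0.5],0],[1,[0,0,0.5],0],[1,[0,0,0.5],0]]'; python3 -c "
from h import *
im,D=capture('wrist');save('w8',im)"
```

```text
clock: 10.07
ee_pos: [469.6, -341.6, -1.5]
tool_rot: [0.601, 0.799, -0.001, -0.002]
wrist_force: [0.3, 0.7, 0.3]
gripper_width: 1.003
```

View pics/w8.png

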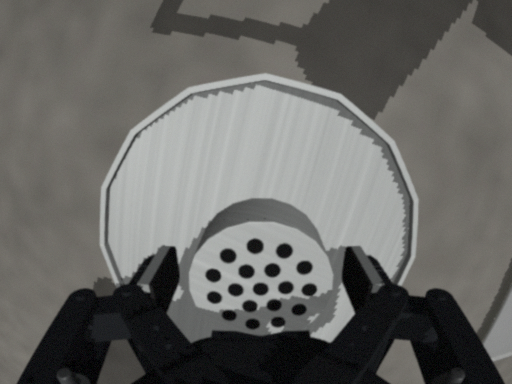

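Released and free of both fingers. Rising straight up.

```bash
python3 -m inch '[[1,[0,0,15],0],[1,[0,0,50],0],[1,[0,0,100],0],[1,[0,0,160],0],[1,[0,0,220],0],[1,[0,0,280],0],[1,[0,0,300],0]]'; python3 -c "
from h import *
im,D=capture('scene');save('s9',im[80:220,80:280].repeat(4,0).repeat(4,1))
s=read_state();print(s['ee_pos'],s['qpos'].round(2))"
```

```text
clock: 11.0
ee_pos: [471.3, -341.4, 303.9]
tool_rot: [0.601, 0.8, 0.0, 0.002]
wrist_force: [1.3, -0.5, -0.5]
gripper_width: 1.003
[ 471.76357394 -341.67974411  304.84994362] [ 0.99  0.64 -0.79  1.59  0.49  1.12  0.36]
```

View pics/s9.png

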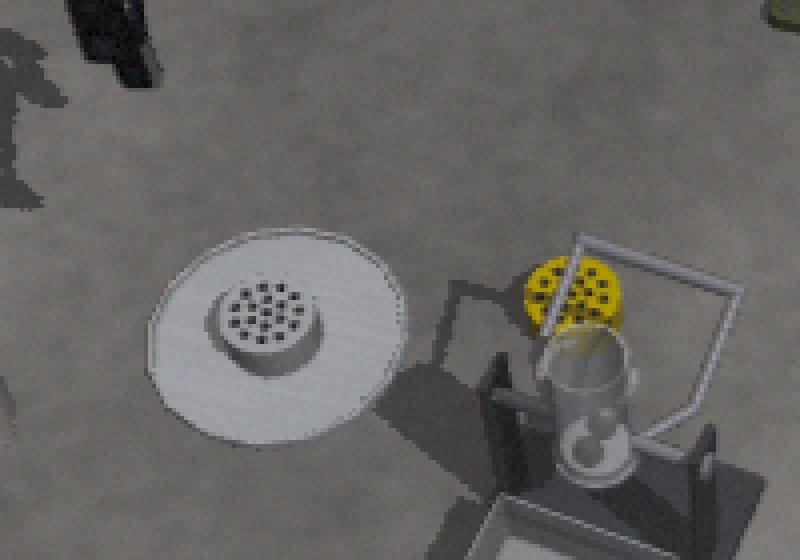

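The cap stands holes up near the plate's centre (268,312 in the crop). Next I go over the bar.

```bash
python3 -m inch '[[0.6,[0,40,0],-0.06],[0.6,[-4,85,0],-0.12],[0.6,[-8,130,0],-0.18],[0.6,[-12,175,0],-0.24],[0.6,[-18,220,0],-0.3],[0.6,[-22,255,0],-0.36],[0.6,[-22,272,-40],-0.36],[0.6,[-22,272,-60],-0.36]]'; python3 -c "
from h import *
im,D=capture('scene');save('s10',im[80:220,120:320].repeat(4,0).repeat(4,1))
s=read_state();print(s['ee_pos'],s['tool_rot'],s['qpos'].round(2))
c=calibration('wrist');im,D=capture('wrist');save('w10',im)
np.savez('pics/w10.npz',D=D,im=im,**{k:np.array(v) for k,v in c.items()})"
```

```text
clock: 12.05
ee_pos: [448.3, -67.9, 243.7]
tool_rot: [0.733, 0.68, -0.001, 0.002]
wrist_force: [-0.1, -0.6, -0.1]
gripper_width: 0.595
[447.08367214 -68.9188134  241.90991916] [ 7.33235949e-01  6.79969714e-01 -2.46850452e-03  3.71511214e-04] [ 0.49  0.52 -0.68  2.03  0.48  0.75 -0.55]
```

View pics/s10.png

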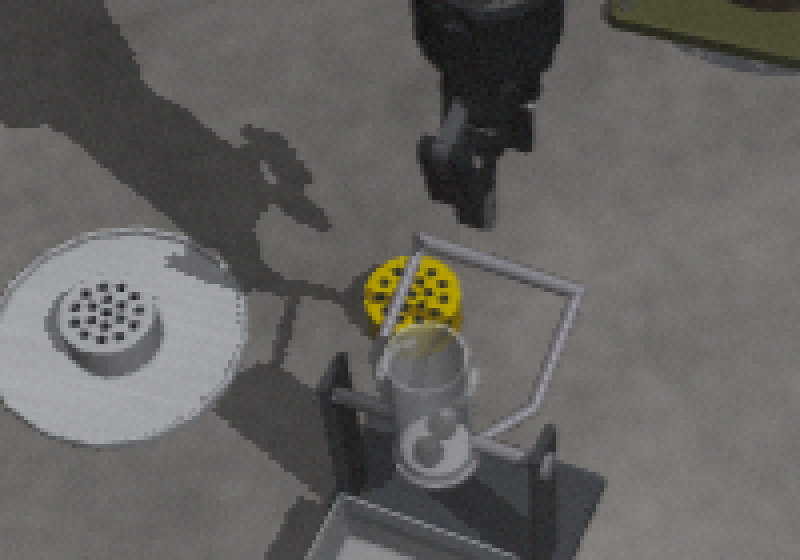

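View pics/w10.png

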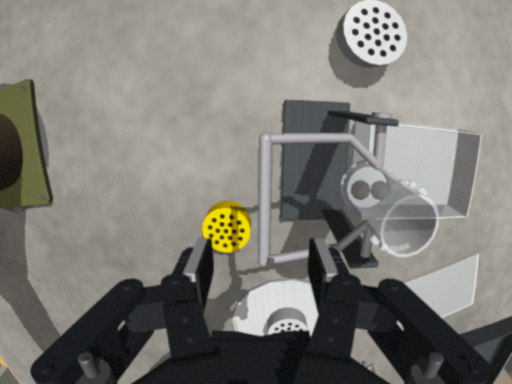

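The bar runs vertically in the wrist view from (264,137) to (264,264), so the yaw is aligned. Casting those rays onto its height.

```bash
python3 - <<'E'
from h import *
z=np.load('pics/w10.npz');c={k:z[k] for k in ['cx','cy','vfov','R','t']}
def wr(u,v,h):
    f=K(c);a=np.array([u-c['cx'],v-c['cy']]);r=np.hypot(*a);th=r/f
    d=c['R'].T@np.r_[a/r*np.sin(th),np.cos(th)];o=-c['R'].T@c['t'];return o+d*(h-o[2])/d[2]
a=wr(264.5,137,170);b=wr(264.5,264,170);print(a,b,(a+b)/2,np.linalg.norm(a-b),np.degrees(np.arctan2(*(b-a)[[1,0]])))
print(read_state()['ee_pos'])
E
```

```text
[453.70784427 -17.45459936 170.        ] [ 446.34262575 -121.89774438  170.        ] [450.02523501 -69.67617187 170.        ] 104.70251661353956 -94.03375921921547
[447.55311489 -69.3886397  243.17381514]
```

```bash
python3 -m inch '[[0.6,[2.5,-0.5,-30],0],[0.6,[2.5,-0.5,-60],0],[0.6,[2.5,-0.5,-84],0],[0.6,[2.5,-0.5,-92],0],[0.6,[2.5,-0.5,-92],0]]'; python3 -m inch '[[0.3,[0,0,0],0],[0.1,[0,0,0],0],[0,[0,0,0],0],[0,[0,0,0],0],[0,[0,0,0],0],[0,[0,0,0],0]]'; python3 -c "
from h import *
im,D=capture('scene');save('s11',im[80:220,120:320].repeat(4,0).repeat(4,1))"
```

```text
clock: 12.78
ee_pos: [450.3, -70.0, 151.6]
tool_rot: [0.734, 0.68, -0.002, 0.001]
wrist_force: [-0.2, 0.6, 0.0]
gripper_width: 0.6
clock: 13.52
ee_pos: [449.8, -70.1, 152.2]
tool_rot: [0.734, 0.679, -0.003, 0.001]
wrist_force: [-3.0, 1.0, 6.3]
gripper_width: 0.09
```

View pics/s11.png

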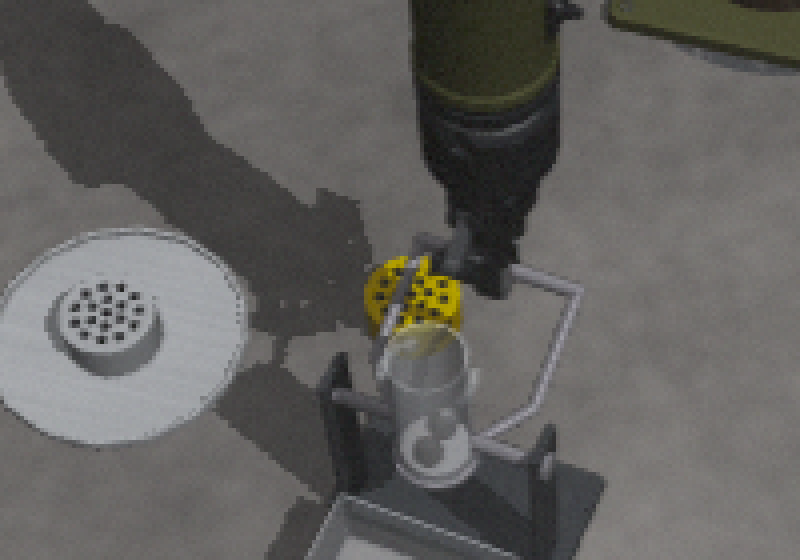

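The jaws hold the bar (width 7.7 mm, near 10). Swinging up along the arc.

```bash
python3 -m inch '[[0,[5,-0.4,13.5],0],[0,[11,-0.8,25],0],[0,[18.5,-1.4,35],0],[0,[28,-2,46],0],[0,[38,-2.8,54],0],[0,[50.5,-3.7,62],0],[0,[50.5,-3.7,62],0]]'; python3 -c "
from h import *
im,D=capture('scene');save('s12',im[80:220,120:320].repeat(4,0).repeat(4,1))
print(read_state()['ee_pos'])"
```

```text
clock: 14.45
ee_pos: [496.1, -74.1, 214.8]
tool_rot: [0.734, 0.679, -0.007, -0.001]
wrist_force: [-11.3, -0.2, 15.6]
gripper_width: 0.088
[496.07953203 -74.09104917 214.78682192]
```

View pics/s12.png

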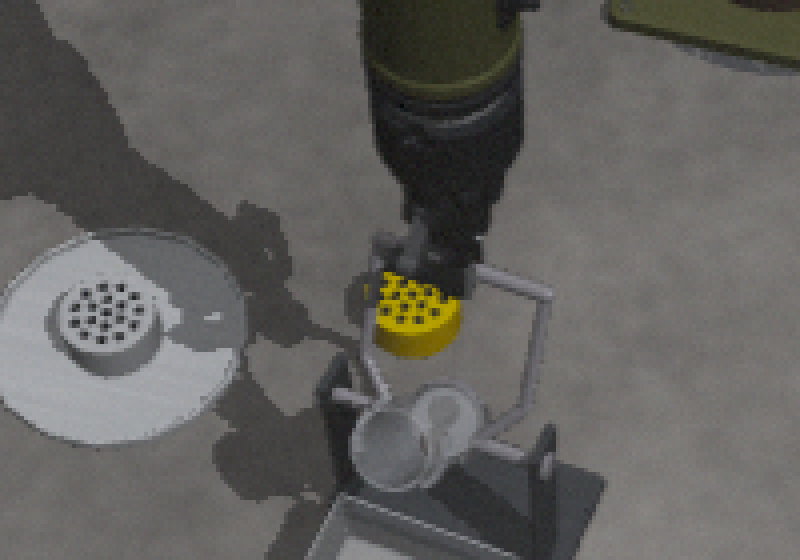

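```bash
python3 -m inch '[[0,[12,-0.9,6.5],0],[0,[26,-1.9,11.5],0],[0,[40,-3,14.5],0],[0,[54.5,-4,15.5],0],[0,[69,-5.1,14.5],0],[0,[83.5,-6.2,11.5],0],[0,[83.5,-6.2,11.5],0]]'; python3 -c "
from h import *
im,D=capture('scene');save('s13',im[80:220,120:320].repeat(4,0).repeat(4,1))
print(read_state()['qpos'].round(2))"
```

```text
clock: 15.38
ee_pos: [580.3, -81.3, 226.5]
tool_rot: [0.734, 0.679, -0.007, -0.0]
wrist_force: [1.2, -1.7, 3.1]
gripper_width: 0.092
[ 0.41  0.71 -0.63  1.67  0.5   0.94 -0.49]
```

View pics/s13.png

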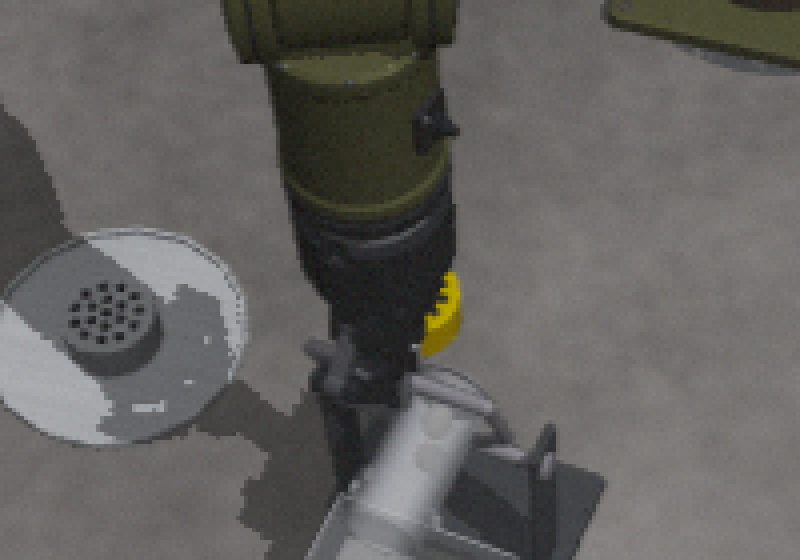

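```bash
python3 -m inch '[[0,[13,-1,-5],0],[0,[26,-1.9,-12],0],[0,[37.5,-2.8,-20.5],0],[0,[48,-3.6,-30.5],0],[0,[57,-4.2,-42],0],[0,[61,-4.5,-48.5],0],[0,[61,-4.5,-48.5],0],[0,[61,-4.5,-48.5],0]]'; python3 -c "
from h import *
im,D=capture('scene');save('s14',im[80:280,120:320].repeat(3,0).repeat(3,1))
print(read_state()['qpos'].round(2))"
```

```text
clock: 16.42
ee_pos: [641.3, -86.5, 177.6]
tool_rot: [0.734, 0.679, -0.006, 0.0]
wrist_force: [-0.8, -4.7, -3.7]
gripper_width: 0.09
[ 0.36  0.84 -0.6   1.52  0.55  0.96 -0.48]
```

View pics/s14.png

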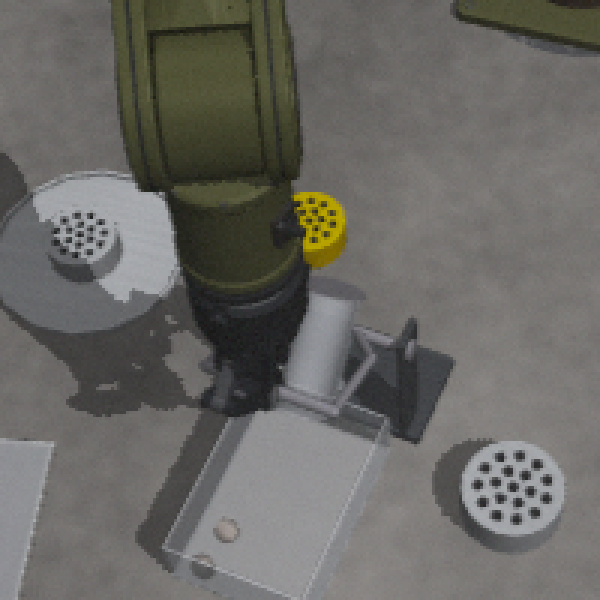

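Both lumps appear in the tub, at (227,530) and (203,565). Releasing the bar and retreating upward.

```bash
python3 -m inch '[[0.4,[0,0,0],0],[0.4,[0,0,0],0],[0.4,[0,0,0],0],[0.4,[0,0,10],0],[0.4,[0,0,50],0],[0.4,[0,0,100],0],[0.4,[0,0,150],0],[0.4,[0,0,170],0]]';python3 -m inch '[[0.4,[-50,0,0],0],[0.4,[-100,0,0],0],[0.4,[-150,0,10],0],[0.4,[-200,0,20],0],[0.4,[-200,0,20],0]]'; python3 - <<'E'
from h import *
for n in ('scene','top'):
    c=calibration(n);im,D=capture(n);save(n+'E',im)
    x0,y0,x1,y1=(120,120,290,300) if n=='scene' else (250,100,420,280)
    save(n+'Ec',cv2.resize(im[y0:y1,x0:x1],None,fx=3.3,fy=3.3,interpolation=cv2.INTER_CUBIC))
    np.savez(f'pics/{n}E.npz',im=im,D=D,**{k:np.array(v) for k,v in c.items()})
E
```

```text
clock: 17.48
ee_pos: [642.6, -85.6, 352.5]
tool_rot: [0.734, 0.679, -0.004, 0.002]
wrist_force: [0.4, -0.3, -0.6]
gripper_width: 0.398
clock: 18.1
ee_pos: [439.9, -85.6, 374.0]
tool_rot: [0.734, 0.679, -0.005, 0.004]
wrist_force: [1.1, 0.3, -0.1]
gripper_width: 0.401
```

View pics/sceneEc.png

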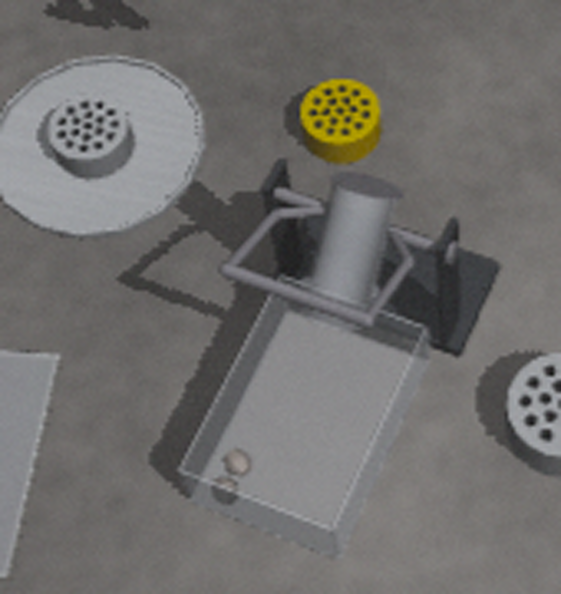

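View pics/topEc.png

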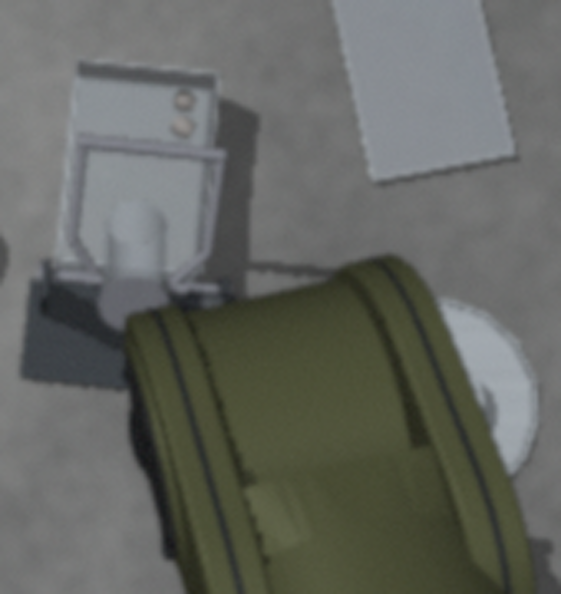

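The top view shows both lumps well inside the tub walls, at (184,99) and (181,124). I run a last numeric check of the cap against the plate, and of whether the lumps are at rest.

```bash
python3 - <<'E'
from h import *
np.set_printoptions(precision=1,suppress=True)
z=np.load('pics/sceneE.npz');c={k:z[k] for k in ['cx','cy','vfov','R','t']}
cap=plane(c,120+91/3.3,120+128/3.3,34); pl=plane(c,120+99/3.3,120+145/3.3,9)
print(cap,pl,np.hypot(*(cap-pl)[:2]),'cap top depth pt',pt(c,z['D'],120+91/3.3,120+128/3.3))
z=np.load('pics/topE.npz');c={k:z[k] for k in ['cx','cy','vfov','R','t']}
im,D=capture('top'); d=np.abs(im.astype(int)-z['im'])[110:180,265:325]; print('diff in tub',d.max())
for u,v in ((184,99),(181,124),(80,64),(219,74)): print(plane(c,250+u/3.3,100+v/3.3,13 if v>80 else 60), pt(z and c,z['D'],250+u/3.3,100+v/3.3))
s=read_state();print(s['wrist_force'],s['ee_pos'],s['clock'])
manip.sign_off()
E
```

```text
[ 472.1 -338.8   34. ] [ 471.5 -337.5    9. ] 1.427019831423733 cap top depth pt [ 474.5 -336.8   38.3]
diff in tub 10
[ 722.8 -131.1   13. ] [ 720.8 -130.2   20.9]
[ 700.9 -128.7   13. ] [ 698.7 -127.6   22. ]
[738.7 -39.5  60. ] [742.  -39.9  48.6]
[ 732.1 -154.3   60. ] [ 731.7 -154.1   61.6]
[0.3 0.1 0.9] [443.8 -85.5 373.2] 18.25
the job is handed in; nothing more can be done
```

I unscrewed the shaker's cap, set it holes up on the plate, and tipped the shaker so both lumps poured into the tub. I handed the job in at 18.25 s. The hand-in gives no verdict.

- **Cap:** I turned it 1.57 rad counter-clockwise, and it then lifted without resistance. It measured about 1.5 mm from the plate's centre. Its top read 34–38 mm against the 34 mm expected.
- **Shaker:** I gripped the bar and swung it over to about 2.36 rad, estimated from the tool's path. I then let go and left the shaker tipped.
- **Lumps and tub:** Both views show both lumps inside the tub. The lumps' tops read 21–22 mm, as expected for lumps on the floor. Two top views in a row differed only by image noise, so the lumps are at rest. The tub stands flat by eye.
- **Robot:** The tool was clear at 373 mm height, with only sensor noise on the wrist force.

Two readings disagreed:
- **Tub rim:** One corner read 49 mm by depth, the other 62 mm. I put the low reading down to seeing through the clear wall.
- **Bar swing:** The arc I first planned was about 4 mm off. That put a wrist force of about 19 N on the bar until I corrected it, well within the limit.

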